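End-float check of an inking roller

ROBOT

A 6-joint arm with a two-finger parallel gripper is mounted at the origin on the work surface. World frame = base frame: x ahead of the robot, y to its left, z up, the work surface at z = 0. Lengths are in m, angles in rad, forces in N, time in s.
With the tool pointing down it reaches from about 0.35 to 0.975 m from the base axis. Payload 4.9 kg.
Tool frame: the origin (TCP) lies on the centre line of the jaws, within the pads' length; the fingertips stand 14 mm ahead of it and the grasp point (between the pads) lies 5 mm behind it; x points along the fingers, z is the direction in which the jaws open and shut, and the axes are right-handed (so a half turn about x gives the same grasp; the last joint's range is limited). The gripper opens to 85 mm and grips with 20 to 120 N. Pads are 22 mm wide; open, the fingers measure 114 mm over their backs; the gripper's body (76 mm by 85 mm) begins 54 mm behind the grasp point. The pads swing forward as they close: fully open they stand 13 mm farther back than shut.
Start: joints at [0.996, 0.053, 1.613, -0, 1.476, -0.119], TCP at [0.275, 0.561, 0.245] pointing down, gripper open.
Joint ranges: [-3.01, 3.01], [-1.01, 2.22], [0.06, 2.58], [-1.02, 4.17], [0.09, 2.62], [-3.14, 3.14]. Speed limits (rad/s): [2.57, 2.57, 3.14, 3.14, 3.14, 3.14].

INTERFACE

Orientations are given as a rotation vector (axis times angle).
In Python, from station import ctrl gives the robot as it stands.
- The arm moves only by the tool move_arm, never from a script. Its argument "increments" is a list that holds one entry, the list of rows, each a list of 4 numbers: the shift along the tool's x, y, z in units of 25 cm (1.0 is 25 cm), then the turn about the tool's x in units of 90 degrees (1.0 is 90 degrees). A call has 1 to 20 rows; each row shifts and turns the commanded pose from where the row before left it, along the tool's axes as they then stand; what a row does not reach is not made up. A row lasts 1/12 s, in which the tool goes at most 41.7 mm and 7.16 degrees, less where a joint would pass 70% of its speed; a pose out of reach is approached as far as the arm can. A call with a number of a shift or a turn outside -1 to 1 is refused whole. A call with a gripper value outside its range is refused whole. "gripper" is the closure, from 0 (fully open) to 1 (shut), set as the call begins (left out, the last holds). The fingers move at their own pace and stop on an object; "squeeze" is the grip in N (left out, the last holds). Time passes only in rows, so rows that do not move let the fingers close. It gives the time, the measured TCP pose, the force and the opening at its end, in the units of the state.
- ctrl.get_obs(): the state, without advancing time (a new reading comes with each control period).
- ctrl.get_image(name): name is "side" or "top"; returns a dict with "pixels" (480x640x3 uint8, red, green, blue), "depth" (480x640 float32, m along the optical axis (not along the pixel's ray), 0 where there is no reading), "K" (3x3 intrinsics, pixels), "extrinsics" (4x4, takes a point from camera to world coordinates). Camera axes: x right, y up, looking along -z (the intrinsics and any distortion apply to the point x, -y, -z); pixel columns grow to the right and rows downward; lengths in m; the calibration is good to about 2 mm. A picture is of the moment at which its call begins.
- ctrl.finish_job(): hands the job in, once; it reports no verdict.
Trained networks look in the newest picture that a camera, given by its name, has taken for a name from the list of things; names that differ only in an ending like _2 or _b are one class to them, and where a whole thing is asked for, a point or a joint stands for the part that bears it (a point fixed in the world has none). Each returns a list of dicts, best first, with "score" (0 to 1); they miss things now and then, are a little off and sometimes report something else, mostly with a low value. They report only what shows in the picture. A call takes as long as a camera call.
- ctrl.trace(camera, target): "region" (480x640 bool, what is visible of it) and "pixel" ([row, column] in pixels, amid what is visible of it).
The state is a dict: "t": time; "q": joint angles; "dq": joint speeds; "effort": joint torques, N m; "tool_pos": TCP position; "tool_rot": TCP orientation; "contact_force": force on the tool from outside, world axes, zero at the start; "wrist_torque": the same for the moment, N m; "opening": finger opening in m.
Only numpy, scipy, OpenCV 4.12 (cv2) and the standard library are available. Lean on these libraries where they do the work, as an engineer would, in place of code of your own. Each camera call takes 0.05 s, during which the arm holds its last target. There are 200 camera calls.

TASK

Check the end float of the red inking roller: take the hub on the end of its shaft, pull the shaft out along its axis as far as its stop, then push it back in as far as the other stop. Leave it pushed fully in, let go of it, and leave the black roller alone.

Things in the scene. Friction and masses are not known exactly. Their poses are not given: they have to be found in the camera images.
- red_frame: bolted-down frame of the red roller; origin on the table under its middle, x along the shaft towards the hub, z up. Grey base 210 x 100 x 12 mm; two green cheeks, 16 mm thick, 60 wide, 106 high, 150 apart inside; between them a red roller, 58 mm in diameter, 90 long, on a 16 mm steel shaft lying level 70 mm above the table, roughly across the table with the hub to the robot's left
- red_shaft (a joint): slide of the red roller with its shaft along its axis, in m: 0 = pushed fully in (roller against the cheek away from the hub), 0.060 = pulled fully out (roller against the cheek next to the hub). About 3 N of drag, no spring: it stays where it is left. Both stops are hard
- red_hub (a point): centre of the bare-metal hub at the end of the red roller's shaft, outside the frame, 70 mm above the table: a cylinder 32 mm in diameter, 50 long, on the shaft's axis and moving with it; can be gripped from above, across the shaft. Its x axis runs along the shaft, away from the frame (the way to pull). Its centre is 45 mm clear of the next cheek when pushed in, 105 mm when out
- black_hub (a point): centre of the hub of the other roller, alike in every way except that its roller is black; same axes. To be left alone: it slides as easily. The two frames stand one behind the other, 165 to 215 mm apart front to back; either colour may be the nearer one

How it is judged:
By the outcome, as a careful person would: the job done as asked, in the order asked, and still so for the second after the job is handed in, with the robot touching nothing.
It also fails if it takes over 35 s, if anything falls off the work surface, if the arm or the gripper's body presses on something with over 40 N, if the wrist force passes 120 N, or if a joint passes its speed limit or range.

## Working session

There is one attempt and no reset: what is moved stays moved. The work goes in short steps, Python scripts to look and compute and a tool call to move; the robot and the scene stay as the last step left them, time stands still between calls to the robot, and variables do not carry over. Pictures are saved under pics/ and viewed, about 8 in all and at most 12, crops included, and the job is handed in when it is done.

Besides the shell and the picture viewer there is one more tool, called after ">>>" in YAML: its name, and indented under it one key for each argument. move_arm: Moves the arm, as the interface text tells. Shifts and turns lie within -1 to 1; 1 stands for 25 cm of shift or 90 degrees of turn. Its arguments: {"type":"object","properties":{"increments":{"type":"array","items":{"type":"array","items":{"type":"array","items":{"type":"number","minimum":-1,"maximum":1}}}},"gripper":{"type":"number"},"squeeze":{"type":"number"}},"required":["increments"]}

```bash
mkdir -p pics
cat > h.py <<'E'
import numpy as np, cv2
from station import ctrl
def pts(im,mask=None):
    d=im["depth"]; K=im["K"]; E=im["extrinsics"]
    m=d>0 if mask is None else (mask&(d>0))
    r,c=np.nonzero(m); z=d[r,c]
    P=np.c_[(c-K[0,2])/K[0,0]*z,-(r-K[1,2])/K[1,1]*z,-z]
    return P@E[:3,:3].T+E[:3,3]
E
python3 - <<'E'
from h import *
o=ctrl.get_obs(); print({k:np.round(v,3) for k,v in o.items()})
for n in("top","side"):
    im=ctrl.get_image(n); cv2.imwrite(f"pics/{n}0.png",im["pixels"][:,:,::-1])
    print(n,im["extrinsics"][:3,3].round(3), im.keys())
    for t in("red_hub","black_hub","red_frame","red_shaft"):
        for r in ctrl.trace(n,t)[:2]:
            p=pts(im,r["region"])
            print(t,round(r["score"],2),np.round(r["pixel"]),len(p), np.percentile(p,[5,50,95],axis=0).round(3).tolist() if len(p) else "")
E
```

```text
{'t': np.float64(0.0), 'q': array([ 0.996,  0.053,  1.614,  0.   ,  1.476, -0.119]), 'dq': array([ 0.002,  0.001,  0.001, -0.001, -0.001, -0.001]), 'effort': array([-2.0000e-03, -3.9367e+01, -3.7018e+01, -0.0000e+00,  7.0000e-03,
        0.0000e+00]), 'tool_pos': array([0.275, 0.561, 0.244]), 'tool_rot': array([-0.868,  1.393,  0.867]), 'contact_force': array([ 0.769, -0.469, -0.067]), 'wrist_torque': array([ 0.004,  0.023, -0.05 ]), 'opening': np.float64(0.085)}
top [ 0.471 -0.041  0.699] dict_keys(['pixels', 'depth', 'K', 'extrinsics'])
red_hub 0.57 [331. 327.] 6221 [[0.447, -0.144, 0.075], [0.468, -0.025, 0.087], [0.493, 0.136, 0.099]]
black_hub 0.74 [177. 365.] 5857 [[0.628, -0.187, 0.073], [0.652, -0.066, 0.086], [0.674, 0.095, 0.1]]
red_shaft 0.67 [326. 329.] 6488 [[0.446, -0.145, 0.075], [0.468, -0.025, 0.087], [0.493, 0.136, 0.099]]
side [0.18  0.383 0.444] dict_keys(['pixels', 'depth', 'K', 'extrinsics'])
red_hub 0.85 [284. 356.] 5982 [[0.442, -0.074, 0.06], [0.456, 0.005, 0.083], [0.482, 0.151, 0.098]]
black_hub 0.59 [217. 270.] 4516 [[0.626, -0.124, 0.054], [0.647, -0.037, 0.078], [0.669, 0.108, 0.098]]
red_frame 0.55 [304. 363.] 16301 [[0.422, -0.113, 0.01], [0.45, 0.006, 0.07], [0.485, 0.138, 0.104]]
red_shaft 0.84 [286. 356.] 5805 [[0.442, -0.073, 0.062], [0.455, 0.005, 0.083], [0.481, 0.151, 0.098]]
```

View pics/top0.png

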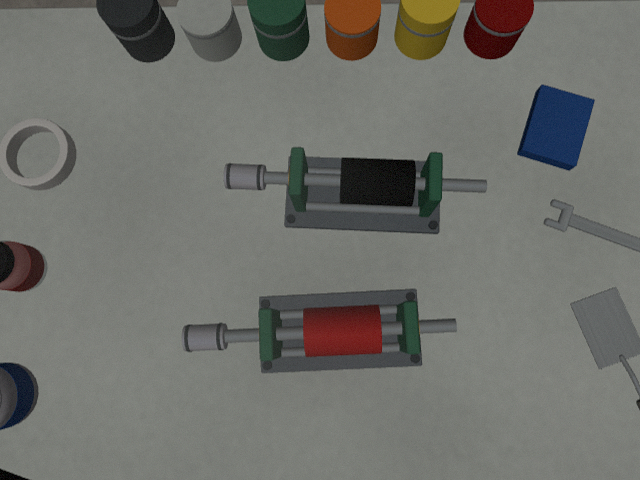

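View pics/side0.png

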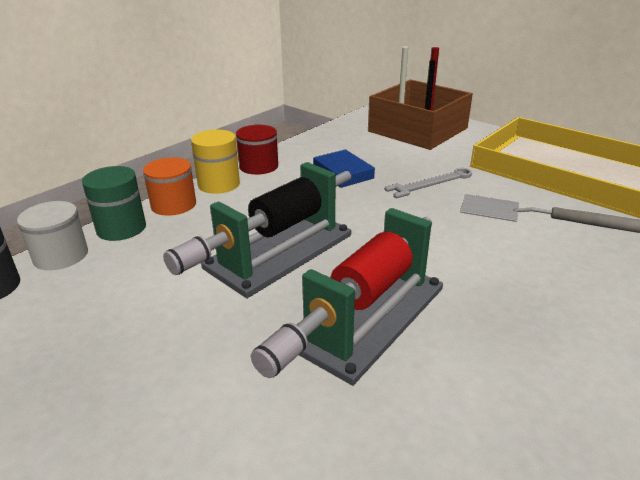

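Run:
```python
from h import *
for n in("top","side"):
  im=ctrl.get_image(n)
  for t in("red_hub","black_hub"):
    r=ctrl.trace(n,t)[0]; p=pts(im,r["region"]); 
    p=p[(p[:,2]>.04)&(p[:,2]<.11)]
    # axis ridge: xy line fit by top of roller & hub
    hub=p[p[:,1]>(.1 if t[0]=='r' else .05)]
    for a in np.arange(-.19,.19,.015):
        s=p[(p[:,1]>=a)&(p[:,1]<a+.015)]
        if len(s)>8: print(n,t,round(a+.0075,3),len(s),np.percentile(s[:,0],[3,50,97]).round(4),np.percentile(s[:,2],[50,97]).round(4))
    print("ymin/max",np.percentile(p[:,1],[.5,99.5]).round(4))
```

```text
top red_hub -0.167 157 [0.4703 0.4773 0.4856] [0.0768 0.0795]
top red_hub -0.152 166 [0.4701 0.4771 0.4842] [0.0771 0.0797]
top red_hub -0.137 169 [0.4688 0.4758 0.4841] [0.0771 0.0799]
top red_hub -0.122 9 [0.4713 0.4757 0.4813] [0.0781 0.0876]
top red_hub -0.107 103 [0.4672 0.4743 0.4814] [0.0771 0.0793]
top red_hub -0.092 166 [0.4659 0.473  0.4813] [0.0768 0.0796]
top red_hub -0.077 566 [0.4462 0.4705 0.4985] [0.0957 0.1003]
top red_hub -0.062 635 [0.4449 0.4715 0.4985] [0.0958 0.1002]
top red_hub -0.047 638 [0.4435 0.4702 0.4971] [0.0957 0.1003]
top red_hub -0.032 637 [0.4434 0.47   0.497 ] [0.0959 0.1001]
top red_hub -0.017 632 [0.442  0.4687 0.4957] [0.0957 0.1002]
top red_hub -0.002 622 [0.4419 0.4685 0.4956] [0.0956 0.1001]
top red_hub 0.013 186 [0.46   0.4689 0.493 ] [0.0779 0.0993]
top red_hub 0.028 167 [0.4586 0.4669 0.4741] [0.0768 0.0799]
top red_hub 0.043 60 [0.4586 0.4657 0.4728] [0.0774 0.0792]
top red_hub 0.058 41 [0.4574 0.4642 0.4711] [0.0774 0.0792]
top red_hub 0.073 167 [0.4569 0.4641 0.4712] [0.077  0.0798]
top red_hub 0.088 168 [0.4556 0.4628 0.4699] [0.0773 0.
[... 2826 characters left out ...]
6262 0.6331 0.6626] [0.0874 0.0987]
side black_hub -0.047 375 [0.6268 0.6337 0.6647] [0.0872 0.0987]
side black_hub -0.032 745 [0.6286 0.6497 0.6785] [0.0763 0.0972]
side black_hub -0.017 98 [0.6486 0.6512 0.6584] [0.0743 0.0781]
side black_hub 0.028 41 [0.6508 0.6533 0.66  ] [0.074 0.078]
side black_hub 0.043 128 [0.6511 0.6537 0.661 ] [0.0741 0.0782]
side black_hub 0.058 118 [0.6447 0.653  0.6643] [0.0765 0.0854]
side black_hub 0.073 291 [0.6446 0.6488 0.6657] [0.0796 0.0861]
side black_hub 0.088 283 [0.6453 0.6491 0.6661] [0.0801 0.086 ]
side black_hub 0.103 428 [0.6456 0.6536 0.6731] [0.0767 0.0857]
side black_hub 0.118 66 [0.6484 0.6546 0.6693] [0.0705 0.0813]
ymin/max [-0.2086  0.1104]
```

The red roller is the nearer one: hub at about px (row 337, col 205) in the top view and (350, 278) in the side view. The black hub is at (177, 245) in the top view. The depths agree with an axis height of 70 mm. Next I'll fit the axis and work out the approach.

```bash
cat >> h.py <<'E'
from scipy.spatial.transform import Rotation as R
def axis(n="top",t="red_hub",v=1):
    im=ctrl.get_image(n); p=pts(im,ctrl.trace(n,t)[0]["region"]); p=p[(p[:,2]>.06)&(p[:,2]<.11)]
    ys=[];xs=[]
    for a in np.arange(-.2,.26,.01):
        s=p[(p[:,1]>=a)&(p[:,1]<a+.01)]
        if len(s)>60: ys.append(a+.005); xs.append(np.mean(np.percentile(s[:,0],[3,97])))
    k=np.polyfit(ys,xs,1); k=np.polyfit(np.array(ys)[abs(np.polyval(k,ys)-xs)<.002],np.array(xs)[abs(np.polyval(k,ys)-xs)<.002],1)
    u=np.array([k[0],1])/np.hypot(k[0],1)
    o=np.array([k[1],0]); s=(p[:,:2]-o)@u
    rol=s[p[:,2]>.0915]; hub=s[(p[:,2]>.0815)&(s>np.percentile(rol,99.5)+.03)]
    hsv=cv2.cvtColor(im["pixels"],cv2.COLOR_RGB2HSV); g=(hsv[:,:,0]>50)&(hsv[:,:,0]<95)&(hsv[:,:,1]>90)
    q=pts(im,g); q=q[(q[:,2]>.098)&(q[:,2]<.112)]; off=(q[:,:2]-o)@np.array([u[1],-u[0]]); c=(q[:,:2]-o)@u; c=c[abs(off)<.05]
    m=c.mean()
    print(n,t,"k",k.round(4),"roller",np.percentile(rol,[1,99]).round(4),"hub",np.percentile(hub,[1,99]).round(4),"cheeks",np.percentile(c[c<m],[2,98]).round(4),np.percentile(c[c>m],[2,98]).round(4))
    return o,u,hub
E
python3 - <<'E'
from h import *
axis("top","black_hub"); o,u,h=axis(); axis("side")
ob=ctrl.get_obs(); T=R.from_rotvec(ob["tool_rot"]).as_matrix(); print(T.round(3))
y=T[:,1]; print("angle y vs u deg", np.degrees(np.arctan2(y[1],y[0])-np.arctan2(u[1],u[0])))
print("hub",o+u*np.mean(np.percentile(h,[1,99])))
E
```

```text
top black_hub k [0.043  0.6566] roller [-0.1245 -0.0365] hub [0.0606 0.1097] cheeks [-0.155 -0.14 ] [-0.1059  0.0235]
top red_hub k [-0.059  0.468] roller [-0.0827  0.0055] hub [0.1025 0.1511] cheeks [-0.1243 -0.1097] [0.0425 0.0544]
side red_hub k [-0.0316  0.4616] roller [-0.0825  0.0063] hub [0.1029 0.1518] cheeks [-0.1223 -0.1086] [0.0424 0.0567]
[[ 0.    -0.898  0.44 ]
 [ 0.     0.44   0.898]
 [-1.    -0.     0.   ]]
angle y vs u deg 60.509118128120086
hub [0.46050451 0.12660641]
```

>>> move_arm:
  increments:
    - [[0,0,0,0.0747],[0,0,0,0.0747],[0,0,0,0.0747],[0,0,0,0.0747],[0,0,0,0.0747],[0,0,0,0.0747],[0,0,0,0.0747],[0,0,0,0.0747],[0,0,0,0.0747],[0,0,0,0],[0,0,0,0]]
  gripper: 0
  squeeze: 60

```text
t: 2.02
tool_pos: [0.2751, 0.5612, 0.2453]
tool_rot: [-0.049, 1.57, 0.049]
contact_force: [-0.6, -0.4, -0.1]
opening: 0.0855
```

>>> move_arm:
  increments:
    - [[0,-0.111,0.04,0],[0,-0.111,0.04,0],[0,-0.111,0.04,0],[0,-0.111,0.04,0],[0,-0.111,0.04,0],[0,-0.111,0.04,0],[0,-0.111,0.04,0],[0,-0.111,0.04,0],[0,-0.111,0.04,0],[0,-0.111,0.04,0],[0,-0.111,0.04,0],[0,-0.111,0.04,0],[0,-0.111,0.04,0],[0,-0.111,0.04,0],[0,-0.111,0.04,0],[0,-0.111,0.04,0],[0,0,0,0],[0,0,0,0]]

```text
t: 3.52
tool_pos: [0.4613, 0.1264, 0.2454]
tool_rot: [-0.045, 1.57, 0.046]
contact_force: [0.5, 1.1, -0.3]
opening: 0.0855
```

```bash
cat >> h.py <<'E'
k=(-0.059,0.468); U=np.array([-0.0589,0.9983,0]); Z=np.array([.9983,.0589,0]); O=np.array([.468,0,0])
def st():
    o=ctrl.get_obs(); T=R.from_rotvec(o["tool_rot"]).as_matrix(); p=o["tool_pos"]
    print("t",round(float(o["t"]),2),"p",p.round(4),"s",((p-O)@U).round(4),"off",((p-O)@Z).round(4),"F along",(o["contact_force"]@U).round(2),o["contact_force"].round(1),"op",round(float(o["opening"]),4),"yaw err",np.degrees(np.arcsin(T[:,1]@Z)).round(2))
E
python3 -c "
from h import *; st()
for n in ('top','side'):
  im=ctrl.get_image(n); cv2.imwrite(f'pics/{n}1.png',im['pixels'][:,:,::-1])"
```

```text
t 3.52 p [0.4613 0.1264 0.2454] s 0.1266 off 0.0008 F along 1.03 [ 0.5  1.1 -0.3] op 0.0855 yaw err 0.05
```

>>> move_arm:
  increments:
    - [[0.09,0,0,0],[0.09,0,0,0],[0.09,0,0,0],[0.09,0,0,0],[0.09,0,0,0],[0.09,0,0,0],[0.06,0,0,0],[0.04,0,0,0],[0.04,0,0,0],[0.037,0,0,0],[0,0,0,0],[0,0,0,0]]

```text
t: 4.62
tool_pos: [0.461, 0.1276, 0.0661]
tool_rot: [-0.047, 1.57, 0.047]
contact_force: [0.4, -0.4, 0.8]
opening: 0.0852
```

```bash
python3 -c "
from h import *; st()
im=ctrl.get_image('side'); cv2.imwrite('pics/side2.png',im['pixels'][:,:,::-1])"
```

```text
t 4.62 p [0.461  0.1276 0.0661] s 0.1278 off 0.0005 F along -0.43 [ 0.4 -0.4  0.8] op 0.0852 yaw err -0.03
```

View pics/side2.png

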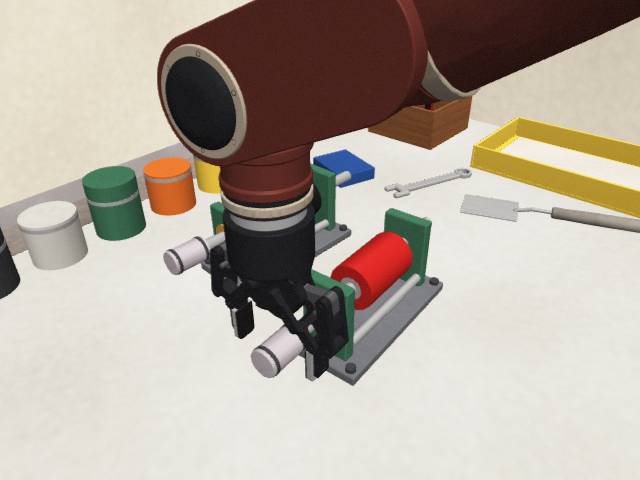

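The jaws straddle the red hub, which is at px (350, 275). Both fingers are clear of it, and the black hub at (255, 185) is untouched. Closing the gripper.

>>> move_arm:
  increments:
    - [[0,0,0,0],[0,0,0,0],[0,0,0,0],[0,0,0,0],[0,0,0,0],[0,0,0,0],[0,0,0,0],[0,0,0,0],[0,0,0,0],[0,0,0,0],[0,0,0,0],[0,0,0,0]]
  gripper: 1
  squeeze: 60

```text
t: 5.67
tool_pos: [0.4602, 0.1273, 0.0668]
tool_rot: [-0.047, 1.573, 0.046]
contact_force: [-6.4, 0.1, 7.5]
opening: 0.0299
```

```bash
python3 -c "
from h import *; st()"
```

```text
t 5.67 p [0.4602 0.1273 0.0668] s 0.1275 off -0.0003 F along 0.47 [-6.4  0.1  7.5] op 0.0299 yaw err -0.01
```

>>> move_arm:
  increments:
    - [[-0.003,0.01,-0.003,0],[0,0.015,0,0],[0,0.015,0,0],[0,0.015,0,0],[0,0.015,0,0],[0,0.015,0,0],[0,0.015,0,0],[0,0.015,0,0],[0,0.005,0,0],[0,0,0,0],[0,0,0,0]]

```text
t: 6.58
tool_pos: [0.4583, 0.1581, 0.0669]
tool_rot: [-0.045, 1.571, 0.048]
contact_force: [-1.1, 1.3, 3.1]
opening: 0.0304
```

```bash
python3 -c "
from h import *; st()"
```

```text
t 6.58 p [0.4583 0.1581 0.0669] s 0.1584 off -0.0004 F along 1.39 [-1.1  1.3  3.1] op 0.0304 yaw err -0.01
```

>>> move_arm:
  increments:
    - [[0,0.004,0,0],[0,0.004,0,0],[0,0.004,0,0],[0,0,0,0]]

```text
t: 6.92
tool_pos: [0.4582, 0.1602, 0.0668]
tool_rot: [-0.046, 1.571, 0.046]
contact_force: [-2.7, -2.6, 4.9]
opening: 0.03
```

>>> move_arm:
  increments:
    - [[0,0.004,0,0],[0,0.004,0,0],[0,0,0,0]]

```text
t: 7.17
tool_pos: [0.4581, 0.1615, 0.0668]
tool_rot: [-0.048, 1.571, 0.045]
contact_force: [-3.7, -6.2, 5.5]
opening: 0.0306
```

```bash
python3 -c "
from h import *; st()"
```

```text
t 7.17 p [0.4581 0.1615 0.0668] s 0.1618 off -0.0004 F along -6.0 [-3.7 -6.2  5.5] op 0.0306 yaw err -0.02
```

>>> move_arm:
  increments:
    - [[0,0.004,0,0],[0,0.004,0,0],[0,0,0,0]]

```text
t: 7.42
tool_pos: [0.4581, 0.1615, 0.0668]
tool_rot: [-0.052, 1.571, 0.041]
contact_force: [-4.4, -15.1, 6.6]
opening: 0.0302
```

>>> move_arm:
  increments:
    - [[0,0.004,0,0],[0,0.004,0,0],[0,0,0,0]]

```text
t: 7.67
tool_pos: [0.4581, 0.1616, 0.0668]
tool_rot: [-0.056, 1.571, 0.038]
contact_force: [-3.6, -22.8, 8.1]
opening: 0.0303
```

```bash
python3 -c "
from h import *; st()"
```

```text
t 7.67 p [0.4581 0.1616 0.0668] s 0.1619 off -0.0004 F along -22.55 [ -3.6 -22.8   8.1] op 0.0303 yaw err -0.07
```

Run:
```python
from h import *
im=ctrl.get_image('side'); cv2.imwrite('pics/side3.png',im['pixels'][60:,:,::-1])
```

```text
(no output)
```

View pics/side3.png

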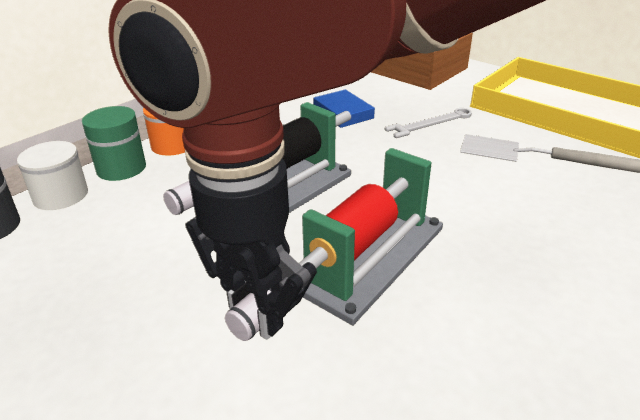

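The roller is now against the hub-side cheek at px (225, 345), the arm stalled at s = 0.162, and the force climbed to 22 N. That is the outer stop. Now pushing in.

>>> move_arm:
  increments:
    - [[0,-0.008,0,0],[0,-0.01,0,0],[0,-0.016,0,0],[0,-0.016,0,0],[0,-0.016,0,0],[0,-0.016,0,0],[0,-0.016,0,0],[0,-0.016,0,0],[0,-0.016,0,0],[0,-0.016,0,0],[0,-0.016,0,0],[0,-0.016,0,0],[0,-0.016,0,0],[0,-0.016,0,0],[0,-0.016,0,0],[0,-0.01,0,0],[0,0,0,0],[0,0,0,0]]

```text
t: 9.22
tool_pos: [0.4613, 0.1069, 0.0668]
tool_rot: [-0.047, 1.571, 0.046]
contact_force: [-4.0, 0.5, 5.3]
opening: 0.0305
```

```bash
python3 -c "
from h import *; st()"
```

```text
t 9.22 p [0.4613 0.1069 0.0668] s 0.1071 off -0.0003 F along 0.69 [-4.   0.5  5.3] op 0.0305 yaw err -0.0
```

Inner stop expected at s ≈ 0.1018.

>>> move_arm:
  increments:
    - [[0,-0.004,0,0],[0,-0.004,0,0],[0,-0.004,0,0],[0,-0.004,0,0],[0,-0.004,0,0],[0,0,0,0]]

```text
t: 9.72
tool_pos: [0.4616, 0.1023, 0.0668]
tool_rot: [-0.046, 1.571, 0.046]
contact_force: [-3.9, 1.7, 4.9]
opening: 0.0304
```

>>> move_arm:
  increments:
    - [[0,-0.004,0,0],[0,-0.004,0,0],[0,-0.004,0,0],[0,0,0,0]]

```text
t: 10.05
tool_pos: [0.4617, 0.1014, 0.0669]
tool_rot: [-0.042, 1.57, 0.05]
contact_force: [-4.1, 11.2, 5.0]
opening: 0.0302
```

```bash
python3 -c "
from h import *; st()"
```

```text
t 10.05 p [0.4617 0.1014 0.0669] s 0.1016 off -0.0003 F along 11.41 [-4.1 11.2  5. ] op 0.0302 yaw err 0.03
```

>>> move_arm:
  increments:
    - [[0,-0.004,0,0],[0,-0.004,0,0],[0,-0.004,0,0],[0,0,0,0],[0,0,0,0]]

```text
t: 10.47
tool_pos: [0.4617, 0.1013, 0.0669]
tool_rot: [-0.036, 1.57, 0.055]
contact_force: [-4.1, 23.3, 3.4]
opening: 0.0306
```

```bash
python3 -c "
from h import *; st()"
```

```text
t 10.47 p [0.4617 0.1013 0.0669] s 0.1015 off -0.0004 F along 23.47 [-4.1 23.3  3.4] op 0.0306 yaw err 0.06
```

Hard stop: 60.3 mm of travel, stalled at 23 N. I'll ease most of the load, keep a slight inward bias, then open and retreat.

>>> move_arm:
  increments:
    - [[0,0.006,0,0],[0,0.006,0,0],[0,0,0,0]]

```text
t: 10.72
tool_pos: [0.4617, 0.1014, 0.0668]
tool_rot: [-0.043, 1.57, 0.05]
contact_force: [-4.6, 9.6, 4.9]
opening: 0.0303
```

>>> move_arm:
  increments:
    - [[0,0,0,0],[0,0,0,0],[0,0,0,0],[0,0,0,0],[0,0,0,0],[0,0,0,0],[0,0,0,0],[0,0,0,0],[0,0,0,0],[0,0,0,0],[0,0,0,0],[0,0,0,0]]
  gripper: 0

```text
t: 11.72
tool_pos: [0.4619, 0.0994, 0.0668]
tool_rot: [-0.046, 1.57, 0.046]
contact_force: [-0.4, -0.3, 0.2]
opening: 0.0856
```

```bash
python3 -c "
from h import *; st()
im=ctrl.get_image('side'); cv2.imwrite('pics/side4.png',im['pixels'][60:,:,::-1])"
```

```text
t 11.72 p [0.4619 0.0994 0.0668] s 0.0996 off -0.0002 F along -0.31 [-0.4 -0.3  0.2] op 0.0856 yaw err -0.0
```

View pics/side4.png

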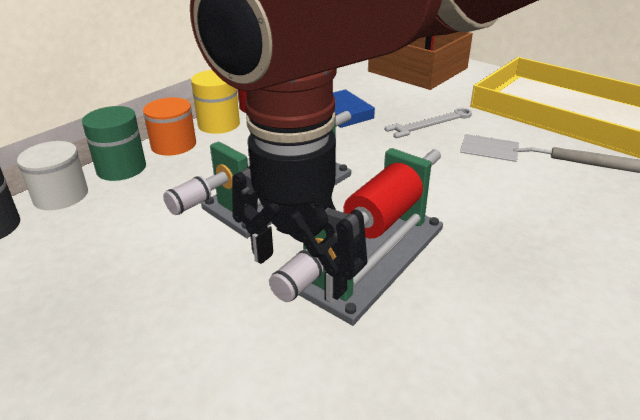

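The jaws are open and clear of the red hub at px (275, 295), and the roller is against the far cheek at (185, 400). I'll retreat straight up, then back to the left so the cameras have a clear view.

>>> move_arm:
  increments:
    - [[-0.03,0,0,0],[-0.05,0,0,0],[-0.09,0,0,0],[-0.09,0,0,0],[-0.09,0,0,0],[-0.09,0,0,0],[-0.09,0,0,0],[-0.09,0,0,0],[-0.09,0,0,0],[0,0,0,0]]

```text
t: 12.6
tool_pos: [0.4643, 0.0996, 0.2507]
tool_rot: [-0.046, 1.56, 0.047]
contact_force: [0.6, -0.9, 1.2]
opening: 0.0853
```

>>> move_arm:
  increments:
    - [[0,0.111,-0.04,0],[0,0.111,-0.04,0],[0,0.111,-0.04,0],[0,0.111,-0.04,0],[0,0.111,-0.04,0],[0,0.111,-0.04,0],[0,0.111,-0.04,0],[0,0.111,-0.04,0],[0,0.111,-0.04,0],[0,0.111,-0.04,0],[0,0.111,-0.04,0],[0,0.111,-0.04,0],[0,0.111,-0.04,0],[0,0.111,-0.04,0],[0,0.111,-0.04,0],[0,0.111,-0.04,0],[0,0,0,0],[0,0,0,0]]

```text
t: 14.1
tool_pos: [0.2751, 0.5338, 0.2435]
tool_rot: [-0.049, 1.571, 0.047]
contact_force: [0.3, -0.0, 0.3]
opening: 0.086
```

```bash
python3 -c "
from h import *; st(); axis('top','black_hub'); axis(); axis('side')"
```

```text
t 14.1 p [0.2751 0.5338 0.2435] s 0.5442 off -0.1611 F along -0.06 [ 0.3 -0.   0.3] op 0.086 yaw err -0.13
top black_hub k [0.043  0.6567] roller [-0.1244 -0.0364] hub [0.0608 0.1096] cheeks [-0.155 -0.14 ] [-0.1036  0.0238]
top red_hub k [-0.0597  0.468 ] roller [-0.1092 -0.0201] hub [0.0764 0.1258] cheeks [-0.1244 -0.1099] [0.0428 0.0545]
side red_hub k [-0.0402  0.4628] roller [-0.11   -0.0193] hub [0.0771 0.126 ] cheeks [-0.1221 -0.1089] [0.0428 0.0567]
```

```bash
python3 -c "
from h import *; print(ctrl.finish_job())"
```

```text
the job is handed in; nothing more can be done
None
```

I pulled the red roller's shaft out to its outer stop, pushed it back in to its inner stop, let go and handed the job in at about 14 s.

- **Stops:** I gripped the red hub from above. At each end the arm stalled with the force climbing steadily, to about 22 N going out and 23 N going in. The two stops were 60.3 mm apart, against 60 mm given.
- **Final position:** after letting go and moving the arm away, both cameras show the red roller against the cheek away from the hub, within about 1 mm. The hub centre is about 45 mm from the near cheek.
- **Black roller:** its roller and hub are within 0.2 mm of where they started.
- **Robot:** the gripper is open and clear of everything, with no contact force. The highest wrist force I read was about 25 N.
- **Disagreements:** the side camera put the shaft's axis a few mm off the top camera's, because it sees only one flank of the roller. I used the top camera, and the grasp was centred to within about 1 mm. The gripper read about 30 mm on the 32 mm hub, and it did not slip.

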